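# Pack the rotary tool and tuck the carton shut

### The job

Put the grey cordless rotary tool into the open cardboard carton, the same way up as it lies now, flat on the floor of the carton and in the gaps of its two cradle ribs, and let go of it. Then swing the carton's lid flap over and press it fully shut, so that its tab snaps behind the front rim and the flap stays shut by itself. Leave the other things on the bench where they stand.

Things in the scene. Friction and masses are not known exactly. Their poses are not given: they have to be found in the camera images.
- carton: Open brown cardboard carton, fixed to the bench, outside 150 (x) by 208 (y) by 66 mm high (z), walls and floor 4 mm. Origin: centre of its underside. Its +x side carries the flap's hinge; its -x side is the front, with the rim.
- cradle (a point): Centre of the carton's inner floor, 4 mm above its underside; the tool's place. Two cardboard ribs stand on the floor, across the carton (along its x), at its y = -60 and +60 mm: 8 mm thick, tops 26 mm above the underside, each with a 52 mm wide gap in the middle (x from -26 to +26 mm). Between the ribs the floor is bare.
- flap (a joint): Lid flap, rad: 0 = shut, level on the walls (hard stop); 1.57 = upright; 2.5 = laid far back. Starts at 1.75 to 2.2, leaning outward. The fold is springy: under 2 N at the free edge swings it; it stays where it is left when far open; let go nearly shut, it springs partly up again unless the tab is behind the rim. Snapping shut takes 3 to 10 N down on top near the free edge, at mid-length.
- flap_hinge (a point): The flap's hinge line, at mid-length: 73 mm to +x of the carton's centre and 68 mm above its underside; the line runs along the carton's y.
- flap_edge (a point): Middle of the flap's free edge, 148 mm from the hinge line. The flap is a cardboard panel 4 mm thick and 208 mm long, its mid-plane through the hinge line.
- tab_lip (a point): Middle of the rounded lip (8 mm thick) on the tab. The tab is a springy cardboard strip 110 mm long, 22 mm deep, which stands square to the flap on its inner side, 134 mm from the hinge line. Shut, the lip hangs 50 mm above the carton's underside, just inside the front wall and below the rim.
- rim (a point): Middle of the rim: a rounded bead 8 mm thick, 158 mm long, along the inside of the carton's front wall, its centre 58 mm above the underside. The tab's lip has to be pushed down past it and then catches under it.
- tool: Grey cordless rotary hand tool lying flat, 160 mm long (x, nose to +x). Body 42 mm wide (y), 40 mm high (z), from x = -80 to +30 mm; then a black neck 33 mm thick to x = 61 mm and a thin steel chuck, on the axis 20 mm above the underside. 0.24 to 0.45 kg. Origin: mid-length and mid-width, on the underside. The nose may point either way in the carton.
- tool_grip (a point): Good place to grip the tool across its 42 mm width: near its centre of mass, 18 mm behind its origin and 30 mm above its underside.
- brush_tin: Bystander: steel tin 74 mm across and 92 mm high with brushes and sticks standing in it, up to 165 mm high. Origin: centre of its underside.
- glue: Bystander: white bottle, 60 mm across, 130 mm high. Origin: centre of its underside.
- finial: Bystander: turned plaster finial, 72 mm across, 98 mm high. Origin: centre of its underside.
- screwdriver: Bystander: screwdriver lying on the bench. Origin: on the bench, under the middle of its length.
Mind the look-alikes: they are no part of the job. What is shaped like the tool but pink or yellow is not meant.

How it is judged:
On the way, in this order (a step that is already met when the one before it is completed fails the run):
1. the tool lies flat on the carton's floor in the gaps of the cradle ribs, let go, the flap still open (x of tool in the frame of carton between -0.012 and 0.012 m and y of tool in the frame of carton between -0.03 and 0.03 m and z of tool in the frame of carton below 0.01 m and angle between tool's own z axis and vertical below 0.15 rad and angle between the x axis of tool and the y axis of carton, either way round below 0.2 rad and contact force between the fingers and tool below 0.05 N and linear speed of tool below 0.05 m/s and value of joint flap above 0.3 rad), for 0.2 s.
2. the flap is shut with its tab behind the rim (value of joint flap below 0.04 rad and z of tab_lip in the frame of carton below 0.0545 m), for 0.2 s.
At the end, for the whole second after the job is handed in: Tool flat (0.15 rad) and at rest on the carton's floor, in the rib gaps: within 12 mm of the carton's centre line, 30 mm of mid-length, 0.2 rad of its length. Flap shut by itself (under 0.04 rad), tab lip under the rim. Each bystander within 30 mm of its start (all of step 2 and x of tool in the frame of carton between -0.012 and 0.012 m and y of tool in the frame of carton between -0.03 and 0.03 m and z of tool in the frame of carton below 0.01 m and angle between tool's own z axis and vertical below 0.15 rad and angle between the x axis of tool and the y axis of carton, either way round below 0.2 rad and linear speed of tool below 0.03 m/s and distance of each of brush_tin, glue, finial, screwdriver from where it was at the start of the episode below 0.03 m); the robot touches nothing.
It fails at once if a bystander is moved more than 40 mm or knocked over (distance of any of brush_tin, glue, finial, screwdriver from where it was at the start of the episode above 0.04 m or angle between any of brush_tin, glue, finial's own z axis and vertical above 0.6 rad).
It also fails if it takes over 64 s, if anything falls off the work surface, if the arm or the gripper's body presses on something with over 40 N, if the wrist force passes 120 N, or if a joint passes its speed limit or range.

### The arm

A 6-joint arm with a two-finger parallel gripper is mounted at the origin on the work surface. World frame = base frame: x ahead of the robot, y to its left, z up, the work surface at z = 0. Lengths are in m, angles in rad, forces in N, time in s.
With the tool pointing down it reaches from about 0.35 to 0.775 m from the base axis. Payload 5.5 kg.
Tool frame: the origin (TCP) lies between the finger pads; the fingertips stand 19 mm ahead of it and the grasp point (between the pads) is the TCP; z points along the fingers, y is the line along which they close (so a half turn about z gives the same grasp; the last joint's range is limited). The gripper opens to 85 mm and grips with 20 to 120 N. Pads are 22 mm wide; open, the fingers measure 114 mm over their backs; the gripper's body (76 mm by 85 mm) begins 54 mm behind the grasp point. The pads swing forward as they close: fully open they stand 13 mm farther back than shut.
Start: joints at [-0.14, 0.313, 0.046, 1.304, 0, 1.431], TCP at [0.575, -0, 0.25] pointing down, gripper open.
Joint ranges: [-2.76, 2.76], [-0.86, 1.69], [-1.03, 1.26], [-2.2, 2.34], [-1.47, 1.5], [-3.14, 3.14]. Speed limits (rad/s): [2.57, 2.57, 3.14, 3.14, 3.14, 3.14].

### API

Orientations are given as a unit quaternion [w, x, y, z].
In Python, from workcell import env gives the robot as it stands.
- The arm moves only by the shell command python3 -m pendant 'ROWS' [FORCE]. ROWS is JSON, a list of rows, each an object with "travel": the shift along the tool's x, y, z scaled (see below), a list of three; "rot": the turn, a rotation vector about the tool's x, y, z scaled (see below), a list of three; "fingers": the opening, from -1 (shut) to 1 (fully open). In form: [{"travel": [dx, dy, dz], "rot": [wx, wy, wz], "fingers": fingers}, ...]. A call has 1 to 10 rows; each row is the pose to reach, as a shift and turn from the pose commanded when the call began, along the tool's axes at that moment; what a row does not reach only later rows make up. The controller multiplies each number of a shift by 0.12 m and each number of a turn by 60 degrees. A row lasts 1/10 s, in which the tool goes at most 50 mm and 8.59 degrees, less where a joint would pass 70% of its speed; a pose out of reach is approached as far as the arm can. A call with a number of a shift or a turn outside -1 to 1 is refused whole. A call with a gripper value outside its range is refused whole. The fingers move at their own pace and stop on an object; FORCE is the grip in N (left out, the last holds). Time passes only in rows, so rows that repeat a pose let the fingers close. It gives the time, the measured TCP pose, the force, the opening and the grip force at its end, in the units of the state.
- env.get_state(): the state, without advancing time (a new reading comes with each control period).
- env.read_camera(name): name is "scene" or "side" or "wrist"; returns (picture, depth): 420x560x3 uint8, blue, green, red; 420x560 float32, m along the optical axis (not along the pixel's ray), 0 where there is no reading.
- env.camera_model(name): a dict with "fovy" (degrees; the focal length in pixels is half the picture's height over the tangent of half this angle, whatever the lens; pixels are square), "cx", "cy" (the principal point, pixels), "rvec" (rotation vector, rad) and "tvec" (3), from world to camera coordinates, as OpenCV has them; the wrist camera has in their place "T_tool_cam" (4x4, takes a point from camera to tool coordinates, whose origin is the TCP and whose axes are the flange's). Camera axes: x right, y down, z forward; pixel columns grow to the right and rows downward; lengths in m; the calibration is good to about 2 mm. A picture is of the moment at which its call begins: read the wrist's pose just before it. camera_model takes no time and is no camera call.
- env.hand_in(): hands the job in; it is judged then, once.
Trained networks look in the newest picture that a camera, given by its name, has taken for a name from the list of things; names that differ only in an ending like _2 or _b are one class to them, and where a whole thing is asked for, a point or a joint stands for the part that bears it (a point fixed in the world has none). Each returns a list of dicts, best first, with "conf" (0 to 1); they miss things now and then, are a little off and sometimes report something else, mostly with a low value. They report only what shows in the picture. A call takes as long as a camera call. They do not tell look-alikes from the thing itself.
- env.outline_of(camera, target): "mask" (420x560 bool, what is visible of it) and "xy" ([column, row] in pixels, amid what is visible of it).
The state is a dict: "clock": time; "joint_pos": joint angles; "qvel": joint speeds; "tau": joint torques, N m; "tcp_pos": TCP position; "orientation": TCP orientation; "wrist_force": force on the tool from outside, world axes, zero at the start; "ft_torque": the same for the moment, N m; "finger_gap": finger opening in m; "grip_force": force on a finger pad.
Only numpy, scipy, OpenCV 4.12 (cv2) and the standard library are available. Lean on these libraries where they do the work, as an engineer would, in place of code of your own. Each camera call takes 0.05 s, during which the arm holds its last target. There are 200 camera calls.

## Working session

There is one attempt and no reset: what is moved stays moved. The work goes in short steps, Python scripts to look and compute and a shell command to move; the robot and the scene stay as the last step left them, time stands still between calls to the robot, and variables do not carry over. Pictures are saved under pics/ and viewed, at most 10 in all, crops included, and the job is handed in when it is done.

```bash
mkdir -p pics; ls; cat > h.py <<'E'
import numpy as np, cv2
from workcell import env
from scipy.spatial.transform import Rotation as R
def cloud(name, depth, st=None):
    m=env.camera_model(name); f=210/np.tan(np.radians(m["fovy"])/2)
    v,u=np.mgrid[0:420,0:560]
    P=np.stack([(u-m["cx"])/f*depth,(v-m["cy"])/f*depth,depth],-1)
    if "rvec" in m:
        Rm=cv2.Rodrigues(np.array(m["rvec"],float))[0]
        return (P-np.array(m["tvec"]).ravel())@Rm
    T=np.array(m["T_tool_cam"]); P=P@T[:3,:3].T+T[:3,3]
    q=st["orientation"]; Rt=R.from_quat([q[1],q[2],q[3],q[0]]).as_matrix()
    return P@Rt.T+np.array(st["tcp_pos"])
E
python3 - <<'E'
from h import *
s=env.get_state(); print(s)
for c in ["scene","side"]:
    m=env.camera_model(c); print(c,m)
    im,d=env.read_camera(c); np.savez(f"{c}.npz",im=im,d=d)
    im=im.copy(); P=cloud(c,d)
    for t in ["carton","flap","tool","brush_tin","glue","finial","screwdriver"]:
        for o in env.outline_of(c,t):
            k=o["mask"]&(d>0); 
            print(c,t,round(o["conf"],2),np.round(o["xy"]),k.sum(),np.round(np.median(P[k],0),3) if k.any() else None, np.round(np.percentile(P[k],[2,98],axis=0),3).tolist() if k.any() else None)
            cv2.putText(im,t[:4],tuple(int(x) for x in o["xy"]),0,.4,(0,0,255),1)
    cv2.imwrite(f"pics/{c}0.png",im)
print(env.camera_model("wrist"))
E
```

```text
pics
{'clock': 0.0, 'joint_pos': array([-1.39561291e-01,  3.14034126e-01,  4.49661578e-02,  1.30360412e+00,
       -2.32079725e-05,  1.43123092e+00]), 'qvel': array([ 0.00167539,  0.00145373, -0.0003544 , -0.00044726,  0.00026613,
       -0.00032505]), 'tau': array([-2.90074182e-03, -4.80629075e+01,  2.98531097e+01,  1.95313990e-02,
       -3.83516899e-04, -4.27451073e-05]), 'tcp_pos': array([5.74515170e-01, 7.41451154e-05, 2.49384417e-01]), 'orientation': array([-7.42003589e-04,  7.07105008e-01,  7.07107932e-01, -5.73743544e-04]), 'wrist_force': array([-0.09357034, -0.27624656, -0.23636674]), 'ft_torque': array([ 0.05791143, -0.01629619,  0.00384449]), 'grip_force': 0.0, 'finger_gap': 0.08544135036127294}
scene {'fovy': 43.75949934206696, 'cx': 287.61535129678987, 'cy': 205.03750490218656, 'rvec': array([ 1.88338551,  1.93824837, -0.53065496]), 'tvec': array([ 0.0340795 , -0.44437888,  1.75749433])}
scene carton 0.9 [335. 202.] 6931 [0.555 0.107 0.04 ] [[0.446, -0.024, -0.002], [0.681, 0.19, 0.208]]
scene flap 0.8 [352. 188.] 2398 [0.545 0.152 0.146] [[0.442, 0.106, 0.071], [0.631, 
[... 1608 characters left out ...]
 [[0.739, -0.075, -0.002], [0.844, 0.061, 0.092]]
side screwdriver 0.76 [363. 278.] 333 [ 0.695 -0.294  0.02 ] [[0.682, -0.341, -0.003], [0.722, -0.188, 0.027]]
side screwdriver 0.24 [249. 178.] 2343 [0.519 0.145 0.137] [[0.435, 0.105, 0.069], [0.625, 0.198, 0.209]]
{'fovy': 59.45443890975887, 'cx': 276.8000070772719, 'cy': 213.5314516538267, 'T_tool_cam': array([[-1.94031768e-04, -9.52007627e-01, -3.06074240e-01,
         8.01780042e-02],
       [ 9.99999919e-01, -2.92701254e-04,  2.76475647e-04,
         1.77768094e-03],
       [-3.52795238e-04, -3.06074162e-01,  9.52007607e-01,
        -1.23044657e-01],
       [ 0.00000000e+00,  0.00000000e+00,  0.00000000e+00,
         1.00000000e+00]])}
```

View pics/scene0.png

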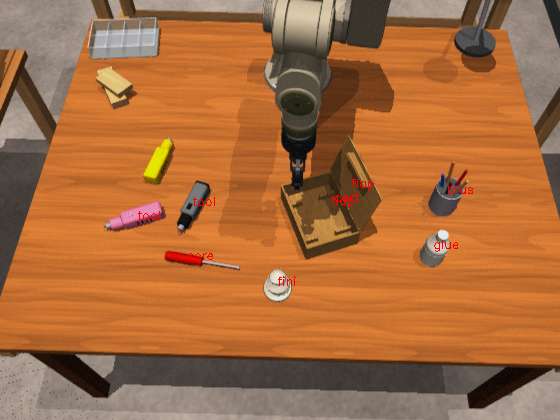

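View pics/side0.png

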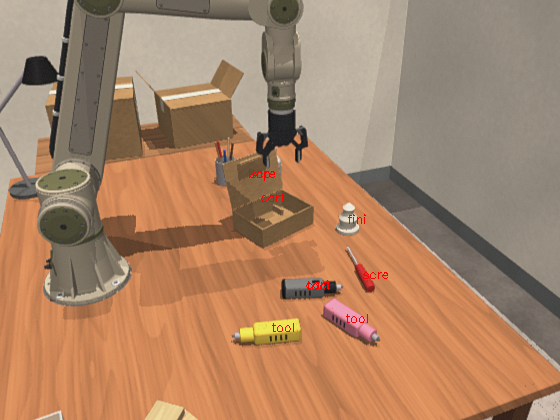

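Scene picture: candidates are grey at (192,205), pink at (136,217) and yellow at (158,160). I choose the grey one, side pixel (306,288), with its nose away from the base (+x). The carton's flap hinges on the +y side and leans outward.

```bash
python3 - <<'E'
from h import *
A={c:np.load(c+".npz") for c in("scene","side")}
Pc={c:cloud(c,A[c]["d"]).reshape(-1,3) for c in A}
for c in A: 
    tb=Pc[c][(abs(Pc[c][:,0]-.6)<.2)&(abs(Pc[c][:,1]+.12)<.06)&(abs(Pc[c][:,2])<.02)]; print(c,"table z",np.median(tb[:,2]))
def sel(x0,x1,y0,y1,z0,z1,cs=("scene","side")):
    P=np.concatenate([Pc[c] for c in cs]); 
    return P[(P[:,0]>x0)&(P[:,0]<x1)&(P[:,1]>y0)&(P[:,1]<y1)&(P[:,2]>z0)&(P[:,2]<z1)]
for cs in (("scene",),("side",),("scene","side")):
    T=sel(.43,.65,-.34,-.22,.012,.06,cs); r=cv2.minAreaRect(T[:,:2].astype(np.float32)); print("tool",cs,len(T),np.round(r[0],4),np.round(r[1],4),r[2],"ztop",np.percentile(T[:,2],97))
    W=sel(.4,.72,-.06,.2,.058,.072,cs); 
    r=cv2.minAreaRect(W[:,:2].astype(np.float32)); print("rim",len(W),np.round(r[0],4),np.round(r[1],4),r[2]); print(np.round(cv2.boxPoints(r),3).tolist())
    F=sel(.4,.72,.09,.25,.09,.3,cs); m=F.mean(0); n=np.linalg.svd(F-m)[2][2]; print("flap",len(F),m,n, F[:,2].max())
im=A["scene"]["im"]; a=cv2.resize(im[160:270,120:400],(784,308),interpolation=2)
b=cv2.resize(A["side"]["im"][140:320,200:400],(320,288)); o=np.zeros((600,784,3),np.uint8);o[:308]=a;o[308:596,:320]=b
# top-down height map of carton
W=sel(.4,.72,-.06,.22,-.01,.3); h=np.zeros((280,320,3),np.uint8)
for p in W[np.argsort(W[:,2])]:
    cv2.circle(h,(int((p[0]-.4)*1000),int((p[1]+.06)*1000)),1,tuple(int(x) for x in cv2.applyColorMap(np.uint8([[min(255,max(0,p[2]*1200+20))]]),2)[0,0]),-1)
o[310:590,340:660]=h
cv2.imwrite("pics/crop.png",o)
E
```

```text
scene table z -0.00157397246808372
side table z -0.0005058811303856037
tool ('scene',) 771 [ 0.5506 -0.2882] [0.0429 0.1593] 71.17109680175781 ztop 0.042794275226292845
rim 553 [0.5678 0.064 ] [0.2141 0.1515] 20.882352828979492
[[0.4410000145435333, 0.09700000286102295], [0.4950000047683716, -0.04500000178813934], [0.6949999928474426, 0.03099999949336052], [0.640999972820282, 0.17299999296665192]]
flap 2103 [0.54028161 0.15379017 0.15753131] [ 0.34960723 -0.91452258  0.20352698] 0.21431264918066348
tool ('side',) 902 [ 0.5449 -0.2904] [0.0489 0.1602] 70.96940612792969 ztop 0.04184293520424577
rim 504 [0.5627 0.0657] [0.2169 0.1623] 20.115760803222656
[[0.43299999833106995, 0.10499999672174454], [0.48899999260902405, -0.04800000041723251], [0.6919999718666077, 0.027000000700354576], [0.6370000243186951, 0.17900000512599945]]
flap 1965 [0.52108595 0.14779421 0.14919514] [-0.34388897  0.91266111 -0.22088477] 0.21327964439242
tool ('scene', 'side') 1673 [ 0.5471 -0.2907] [0.0497 0.1645] 71.1120834350586 ztop 0.04224302262256701
rim 1057 [0.564  0.0662] [0.2196 0.1623] 20.115760803222656
[[0.43299999833106995, 0.10499999672174454], [0.48899999260902405, -0.04800000041723251], [0.6949999928474426, 0.02800000086426735], [0.6389999985694885, 0.18000000715255737]]
flap 4068 [0.53100937 0.15089389 0.15350462] [-0.34304544  0.91619016 -0.20716038] 0.21431264918066348
```

View pics/crop.png

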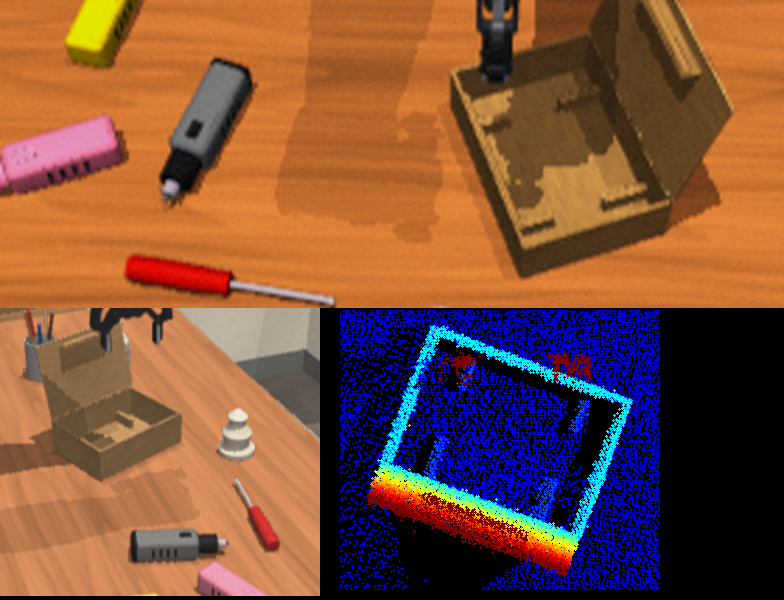

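Grey tool lies at about (0.548,-0.290) with yaw −19°, nose toward +x. The carton's long axis is at about 20.5°. The crop confirms the choice: grey body, black neck. The carton is empty apart from the ribs. Next I check both from the wrist camera.

```bash
python3 - <<'E'
from h import *
s=env.get_state(); im,d=env.read_camera("wrist"); cv2.imwrite("pics/w0.png",im); P=cloud("wrist",d,s).reshape(-1,3)
P=P[d.ravel()>0]
print("all",P.min(0),P.max(0))
W=P[(P[:,2]>.056)&(P[:,2]<.0685)&(P[:,0]>.4)&(P[:,0]<.72)&(P[:,1]>-.07)&(P[:,1]<.2)]
a=np.radians(20.5); C=np.array([.565,.065]); ex=np.array([-np.sin(a),np.cos(a)]); ey=-np.array([np.cos(a),np.sin(a)])
for nm,lo,hi in(("rim",.063,.0685),("rib",.02,.028),("floor",0,.008)):
    W=P[(P[:,2]>lo)&(P[:,2]<hi)]; q=np.c_[(W[:,:2]-C)@ex,(W[:,:2]-C)@ey]; k=(abs(q[:,0])<.095)&(abs(q[:,1])<.125); q=q[k]
    print(nm,len(q),np.round(np.percentile(q,[1,99],axis=0)*1000,1).tolist(),"z",np.median(W[k][:,2]))
    if nm=="rim":
        r=cv2.minAreaRect(W[k][:,:2].astype(np.float32)); print(r)
        # straight lines of outer sides: inner wall edges
        for sgn in(-1,1):
            e=q[(q[:,1]*sgn>.095)]; print("yside",sgn,len(e),np.median(e,0)*1000, np.polyfit(e[:,0],e[:,1],1) if len(e)>20 else '')
            e=q[(q[:,0]*sgn>.06)&(abs(q[:,1])<.085)]; print("xside",sgn,len(e),np.median(e,0)*1000, np.polyfit(e[:,1],e[:,0],1) if len(e)>20 else '')
    if nm=="rib":
        for sy in(-1,1):
            for sx in(-1,1):
                e=q[(q[:,0]*sx>.015)&(q[:,1]*sy>.04)&(abs(q[:,1])<.08)&(abs(q[:,0])<.07)]; print("rib",sx,sy,len(e),np.round(np.percentile(e,[3,97],axis=0)*1000,1).tolist() if len(e)>5 else '')
E
```

```text
all [ 0.23847234 -0.32142146 -0.00428103] [0.92445231 0.1622682  0.31730584]
rim 3712 [[-73.5, -107.0], [73.6, 100.8]] z 0.06529847681339997
((0.5678914189338684, 0.06617431342601776), (0.20900459587574005, 0.14791104197502136), 20.794384002685547)
yside -1 1034 [  -9.43267792 -104.62776413] [-0.01002516 -0.10460019]
xside -1 1021 [-71.27997631  -4.12911438] [-0.00415143 -0.07129683]
yside 1 1035 [ 7.56853759 98.45376267] [0.00358553 0.09852882]
xside 1 475 [72.768742   21.10032972] [-0.00361468  0.0728679 ]
rib 3412 [[-69.9, -103.4], [72.6, 97.3]] z 0.02507967494035024
rib -1 -1 521 [[-69.5, -72.1], [-25.6, -46.8]]
rib 1 -1 538 [[28.9, -66.6], [68.8, -58.9]]
rib -1 1 469 [[-69.9, 49.0], [-25.9, 70.6]]
rib 1 1 504 [[28.5, 53.0], [68.7, 60.7]]
floor 30151 [[-69.5, -102.3], [71.7, 96.4]] z 0.003451746186846044
```

```bash
r='{"travel":[-1,-0.35,0.2],"rot":[0,0,-1],"fingers":1}'; python3 -m pendant '[{"travel":[-1,-0.35,0.2],"rot":[0,0,-1],"fingers":1},{"travel":[-1,-0.35,0.2],"rot":[0,0,-1],"fingers":1},{"travel":[-1,-0.35,0.2],"rot":[0,0,-1],"fingers":1},{"travel":[-1,-0.35,0.2],"rot":[0,0,-1],"fingers":1},{"travel":[-1,-0.35,0.2],"rot":[0,0,-1],"fingers":1},{"travel":[-1,-0.35,0.2],"rot":[0,0,-1],"fingers":1},{"travel":[-1,-0.35,0.2],"rot":[0,0,-1],"fingers":1},{"travel":[-1,-0.35,0.2],"rot":[0,0,-1],"fingers":1}]' 60
python3 -m pendant '[{"travel":[-0.5,-0.866,0],"rot":[0,0,-0.183],"fingers":1},{"travel":[-0.5,-0.866,0],"rot":[0,0,-0.183],"fingers":1},{"travel":[-0.5,-0.866,0],"rot":[0,0,-0.183],"fingers":1},{"travel":[-0.5,-0.866,0],"rot":[0,0,-0.183],"fingers":1}]'
```

```text
clock: 1.65
tcp_pos: [0.533, -0.1201, 0.2264]
orientation: [0.0, 0.258, 0.966, 0.0]
wrist_force: [0.2, 0.4, -0.1]
finger_gap: 0.0854
grip_force: 0.0
clock: 2.05
tcp_pos: [0.533, -0.2433, 0.2259]
orientation: [0.0, 0.169, 0.986, -0.0]
wrist_force: [-0.5, -0.2, -0.5]
finger_gap: 0.0853
grip_force: 0.0
```

```bash
cat > wt.py <<'E'
from h import *
def tool(x0,x1,y0,y1,z0=.015,z1=.06):
    s=env.get_state(); im,d=env.read_camera("wrist"); cv2.imwrite("pics/w1.png",im)
    P=cloud("wrist",d,s); o=env.outline_of("wrist","tool")
    for k in o: print(k["conf"],k["xy"],k["mask"].sum())
    k=(d>0)&(P[...,0]>x0)&(P[...,0]<x1)&(P[...,1]>y0)&(P[...,1]<y1)&(P[...,2]>z0)&(P[...,2]<z1)
    hsv=cv2.cvtColor(im,cv2.COLOR_BGR2HSV); T=P[k]
    print("sat",np.median(hsv[k][:,1]),"edges px",np.argwhere(k).min(0),np.argwhere(k).max(0))
    print(len(T),"ztop",np.percentile(T[:,2],95)); r=cv2.minAreaRect(T[:,:2].astype(np.float32)); print(r)
    t=T[T[:,2]>np.percentile(T[:,2],95)-.005]; print("top",cv2.minAreaRect(t[:,:2].astype(np.float32)))
    print(s["tcp_pos"],np.degrees(R.from_quat(np.roll(s["orientation"],-1)).as_matrix()@[0,1,0]))
E
python3 - <<'E'
from wt import *
tool(.43,.65,-.35,-.22)
E
```

```text
0.8 [236.3, 199.0] 7048
0.62 [118.0, 285.0] 5118
0.6 [41.7, 93.1] 10987
sat 7.0 edges px [128 207] [292 260]
6896 ztop 0.040475307103537174
((0.5501972436904907, -0.28625527024269104), (0.04250342398881912, 0.16134986281394958), 71.62762451171875)
top ((0.5403937101364136, -0.28332412242889404), (0.03984668850898743, 0.13977012038230896), 71.28425598144531)
[ 0.53301682 -0.24328283  0.22594356] [ 1.90513699e+01  5.40356363e+01 -4.08751020e-02]
```

View pics/w1.png

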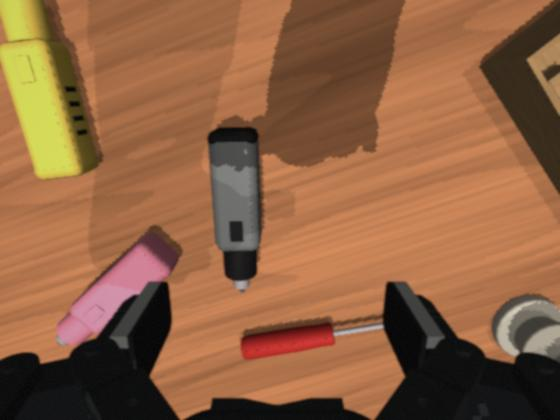

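The picture shows the grey tool at (236,199), nose at (241,288), pink at (118,285), and the fingers clear. I take the grip point as (0.533,-0.281) and descend.

```bash
python3 -m pendant '[{"travel":[-0.103,-0.293,0],"rot":[0,0,-0.013],"fingers":1},{"travel":[-0.103,-0.293,0.3],"rot":[0,0,-0.013],"fingers":1},{"travel":[-0.103,-0.293,0.6],"rot":[0,0,-0.013],"fingers":1},{"travel":[-0.103,-0.293,0.9],"rot":[0,0,-0.013],"fingers":1},{"travel":[-0.103,-0.293,1],"rot":[0,0,-0.013],"fingers":1},{"travel":[-0.103,-0.293,1],"rot":[0,0,-0.013],"fingers":1}]'
python3 -m pendant '[{"travel":[0,0,0.2],"rot":[0,0,0],"fingers":1},{"travel":[0,0,0.4],"rot":[0,0,0],"fingers":1},{"travel":[0,0,0.55],"rot":[0,0,0],"fingers":1},{"travel":[0,0,0.63],"rot":[0,0,0],"fingers":1},{"travel":[0,0,0.63],"rot":[0,0,0],"fingers":1},{"travel":[0,0,0.63],"rot":[0,0,0],"fingers":1}]'
```

```text
clock: 2.75
tcp_pos: [0.5322, -0.2752, 0.1047]
orientation: [-0.002, 0.158, 0.987, 0.001]
wrist_force: [-0.1, 0.1, 0.5]
finger_gap: 0.0854
grip_force: 0.0
clock: 3.35
tcp_pos: [0.5344, -0.2777, 0.0323]
orientation: [0.001, 0.158, 0.987, -0.0]
wrist_force: [0.6, -0.1, -0.1]
finger_gap: 0.0853
grip_force: 0.0
```

```bash
python3 -m pendant '[{"travel":[0,-0.02,0.02],"rot":[0,0,0],"fingers":1},{"travel":[0,-0.02,0.02],"rot":[0,0,0],"fingers":-1},{"travel":[0,-0.02,0.02],"rot":[0,0,0],"fingers":-1},{"travel":[0,-0.02,0.02],"rot":[0,0,0],"fingers":-1},{"travel":[0,-0.02,0.02],"rot":[0,0,0],"fingers":-1},{"travel":[0,-0.02,0.02],"rot":[0,0,0],"fingers":-1},{"travel":[0,-0.02,0.02],"rot":[0,0,0],"fingers":-1},{"travel":[0,-0.02,0.02],"rot":[0,0,0],"fingers":-1}]' 60
```

```text
clock: 4.15
tcp_pos: [0.5329, -0.2803, 0.0291]
orientation: [0.001, 0.159, 0.987, -0.001]
wrist_force: [-1.0, -2.1, 6.0]
finger_gap: 0.0411
grip_force: 62.7
```

```bash
python3 -m pendant '[{"travel":[0,0,-0.2],"rot":[0,0,0],"fingers":-1},{"travel":[0,0,-0.4],"rot":[0,0,0],"fingers":-1},{"travel":[0,0,-0.6],"rot":[0,0,0],"fingers":-1},{"travel":[0,0,-0.8],"rot":[0,0,0],"fingers":-1},{"travel":[0,0,-1],"rot":[0,0,0],"fingers":-1},{"travel":[0,0,-1],"rot":[0,0,0],"fingers":-1},{"travel":[0,0,-1],"rot":[0,0,0],"fingers":-1}]'
python3 - <<'E'
from wt import *
tool(.43,.65,-.36,-.2,.12,.2)
E
```

```text
clock: 4.85
tcp_pos: [0.5323, -0.2791, 0.1472]
orientation: [-0.0, 0.158, 0.987, 0.0]
wrist_force: [0.2, 0.5, -3.4]
finger_gap: 0.0412
grip_force: 62.1
0.87 [278.4, 262.8] 29655
0.82 [34.2, 103.2] 13152
0.73 [134.4, 306.2] 6502
sat 9.0 edges px [137  28] [419 526]
53976 ztop 0.1964696492392543
((0.5250515341758728, -0.27773720026016235), (0.10116446018218994, 0.10131006687879562), 21.84244728088379)
top ((0.523963212966919, -0.2741272449493408), (0.11883469671010971, 0.015085874125361443), 72.15472412109375)
[ 0.53225787 -0.27914957  0.14724541] [1.79269897e+01 5.44190046e+01 3.65037013e-02]
```

```bash
python3 -m pendant '[{"travel":[0.13,0.46,0],"rot":[0,0,-0.13],"fingers":-1},{"travel":[0.255,0.925,0],"rot":[0,0,-0.26],"fingers":-1},{"travel":[0.255,0.925,0],"rot":[0,0,-0.39],"fingers":-1},{"travel":[0.255,0.925,0],"rot":[0,0,-0.52],"fingers":-1},{"travel":[0.255,0.925,0],"rot":[0,0,-0.65],"fingers":-1},{"travel":[0.255,0.925,0],"rot":[0,0,-0.65],"fingers":-1},{"travel":[0.255,0.925,0],"rot":[0,0,-0.65],"fingers":-1}]'
cat > go.py <<'E'
import sys; from h import *
s=env.get_state(); M=R.from_quat(np.roll(s["orientation"],-1)).as_matrix(); t=np.array([float(a) for a in sys.argv[1:4]])
print("tcp",s["tcp_pos"].round(4),"yaw y",np.degrees(np.arctan2(M[1,1],M[0,1])).round(2),"units",((M.T@(t-s["tcp_pos"]))/.12).round(3),"F",s["wrist_force"].round(1))
E
python3 go.py .5506 .0608 .147
```

```text
clock: 5.65
tcp_pos: [0.5375, -0.1642, 0.147]
orientation: [-0.001, -0.179, 0.984, 0.001]
wrist_force: [0.9, -0.1, -3.7]
finger_gap: 0.041
grip_force: 62.7
tcp [ 0.5375 -0.1642  0.147 ] yaw y 110.57 units [-0.761  1.717  0.002] F [ 0.9 -0.1 -3.7]
```

Two half steps of [-0.38, 0.86].

```bash
python3 -m pendant '[{"travel":[-0.19,0.43,0],"rot":[0,0,0],"fingers":-1},{"travel":[-0.38,0.86,0],"rot":[0,0,0],"fingers":-1},{"travel":[-0.38,0.86,0],"rot":[0,0,0],"fingers":-1},{"travel":[-0.38,0.86,0],"rot":[0,0,0],"fingers":-1}]'
python3 -m pendant '[{"travel":[-0.19,0.43,0],"rot":[0,0,0],"fingers":-1},{"travel":[-0.38,0.86,0],"rot":[0,0,0],"fingers":-1},{"travel":[-0.38,0.86,0],"rot":[0,0,0],"fingers":-1},{"travel":[-0.38,0.86,0],"rot":[0,0,0],"fingers":-1},{"travel":[-0.38,0.86,0],"rot":[0,0,0],"fingers":-1}]'
python3 go.py .5506 .0608 .036
```

```text
clock: 6.05
tcp_pos: [0.5438, -0.0499, 0.1478]
orientation: [-0.0, -0.181, 0.984, 0.0]
wrist_force: [0.2, -0.1, -4.0]
finger_gap: 0.0406
grip_force: 63.3
clock: 6.55
tcp_pos: [0.5505, 0.0596, 0.1481]
orientation: [-0.0, -0.18, 0.984, -0.001]
wrist_force: [1.1, -0.0, -3.9]
finger_gap: 0.0412
grip_force: 63.5
tcp [0.5505 0.0596 0.1481] yaw y 110.69 units [-0.005  0.01   0.934] F [ 1.1 -0.  -3.9]
```

```bash
python3 - <<'E'
from h import *
s=env.get_state(); im,d=env.read_camera("wrist")
env.read_camera("scene")
P=cloud("wrist",d,s); P=P[d>0]
a=np.radians(20.7); C=np.array([.5674,.0672]); ex=np.array([-np.sin(a),np.cos(a)]); ey=-np.array([np.cos(a),np.sin(a)])
q=np.c_[(P[:,:2]-C)@ex,(P[:,:2]-C)@ey,P[:,2]]
T=q[(q[:,2]>.12)&(q[:,2]<.162)&(abs(q[:,0])<.024)&(q[:,1]>-.13)&(q[:,1]<.13)]
print(np.percentile(T,[1,50,99],axis=0))
for lo in np.arange(-.1,.1,.02):
    t=T[(T[:,1]>lo)&(T[:,1]<lo+.02)]
    if len(t)>20: print(lo,len(t),np.percentile(t[:,0],[2,98]).round(4),np.percentile(t[:,2],95).round(4))
im2,_=env.read_camera("scene"); sd,_=env.read_camera("side")
cv2.imwrite("pics/hold.png",np.hstack([im,cv2.resize(im2[130:270,240:400],(240,210)).repeat(2,0)[:420]]))
E
```

```text
[[-0.02106041 -0.01569944  0.13618322]
 [-0.00018481  0.03943994  0.15806504]
 [ 0.02051207  0.07938469  0.16008372]]
-0.01999999999999999 3804 [-0.0201  0.0195] 0.1599
1.3877787807814457e-17 5368 [-0.0209  0.0202] 0.1593
0.020000000000000018 6422 [-0.0224  0.0227] 0.1593
0.04000000000000001 6709 [-0.0199  0.0192] 0.1593
0.060000000000000026 8568 [-0.0194  0.0186] 0.1592
```

Held tool is centred on the cradle (tail at +79.5 mm, ±20 mm across, level). Lowering.

```bash
python3 -m pendant '[{"travel":[0,0.01,0.2],"rot":[0,0,0],"fingers":-1},{"travel":[0,0.01,0.4],"rot":[0,0,0],"fingers":-1},{"travel":[0,0.01,0.6],"rot":[0,0,0],"fingers":-1},{"travel":[0,0.01,0.75],"rot":[0,0,0],"fingers":-1},{"travel":[0,0.01,0.87],"rot":[0,0,0],"fingers":-1},{"travel":[0,0.01,0.93],"rot":[0,0,0],"fingers":-1},{"travel":[0,0.01,0.94],"rot":[0,0,0],"fingers":-1},{"travel":[0,0.01,0.94],"rot":[0,0,0],"fingers":-1}]'
```

```text
clock: 7.55
tcp_pos: [0.5503, 0.0614, 0.0359]
orientation: [0.0, -0.18, 0.984, -0.0]
wrist_force: [0.6, -0.2, -2.5]
finger_gap: 0.0411
grip_force: 63.5
```

```bash
python3 -m pendant '[{"travel":[0,0,0.012],"rot":[0,0,0],"fingers":-1},{"travel":[0,0,0.02],"rot":[0,0,0],"fingers":-1},{"travel":[0,0,0.02],"rot":[0,0,0],"fingers":-1},{"travel":[0,0,0.02],"rot":[0,0,0],"fingers":0.4},{"travel":[0,0,0.02],"rot":[0,0,0],"fingers":0.4},{"travel":[0,0,0.02],"rot":[0,0,0],"fingers":0.4},{"travel":[0,0,0.02],"rot":[0,0,0],"fingers":0.4},{"travel":[0,0,0.02],"rot":[0,0,0],"fingers":0.4}]'
python3 -m pendant '[{"travel":[0,0,-0.2],"rot":[0,0,0],"fingers":0.4},{"travel":[0,0,-0.5],"rot":[0,0,0],"fingers":0.4},{"travel":[0,0,-0.8],"rot":[0,0,0],"fingers":0.4},{"travel":[0,0,-1],"rot":[0,0,0],"fingers":0.4},{"travel":[0,0,-1],"rot":[0,0,0],"fingers":0.4}]'
python3 -m pendant '[{"travel":[0,0,-0.4],"rot":[0,0,0],"fingers":-1},{"travel":[0,0,-0.8],"rot":[0,0,0],"fingers":-1},{"travel":[0,0,-1],"rot":[0,0,0],"fingers":-1},{"travel":[0,0,-1],"rot":[0,0,0],"fingers":-1},{"travel":[0,0,-1],"rot":[0,0,0],"fingers":-1}]'
cat > chk.py <<'E'
from h import *
s=env.get_state(); im,d=env.read_camera("wrist"); cv2.imwrite("pics/chk.png",im)
P=cloud("wrist",d,s); P=P[d>0]
a=np.radians(20.7); C=np.array([.5674,.0672]); ex=np.array([-np.sin(a),np.cos(a)]); ey=-np.array([np.cos(a),np.sin(a)])
q=np.c_[(P[:,:2]-C)@ex,(P[:,:2]-C)@ey,P[:,2]]
T=q[(q[:,2]>.03)&(q[:,2]<.06)&(abs(q[:,0])<.035)&(abs(q[:,1])<.095)]
print(len(T),np.percentile(T,[1,50,99],axis=0).round(4)); print(cv2.minAreaRect((T[:,:2]*1000).astype(np.float32)))
for c in ("scene","side"):
    im,d=env.read_camera(c); P=cloud(c,d)[d>0]; q=np.c_[(P[:,:2]-C)@ex,(P[:,:2]-C)@ey,P[:,2]]
    F=q[(q[:,0]>.06)&(q[:,0]<.14)&(abs(q[:,1])<.1)&(q[:,2]>.08)&(q[:,2]<.22)]
    print(c,len(F),np.percentile(F,[1,99],axis=0).round(4)); m=F.mean(0); n=np.linalg.svd(F-m,full_matrices=False)[2][2]; print(m.round(4),n.round(3))
E
python3 chk.py; python3 go.py .523 .186 .26
```

```text
clock: 8.35
tcp_pos: [0.5501, 0.0619, 0.0333]
orientation: [0.0, -0.18, 0.984, -0.0]
wrist_force: [0.4, 0.1, 0.8]
finger_gap: 0.0601
grip_force: 0.0
clock: 8.85
tcp_pos: [0.5525, 0.0618, 0.1573]
orientation: [0.004, -0.18, 0.984, -0.001]
wrist_force: [1.3, 0.0, 0.0]
finger_gap: 0.0598
grip_force: 0.0
clock: 9.35
tcp_pos: [0.5499, 0.0619, 0.2725]
orientation: [-0.0, -0.18, 0.984, -0.0]
wrist_force: [-0.4, -0.2, -0.7]
finger_gap: 0.0002
grip_force: 0.0
5456 [[-0.0186 -0.0672  0.0311]
 [ 0.0024  0.0191  0.0428]
 [ 0.0224  0.0775  0.0452]]
((1.7889347076416016, 1.5922164916992188), (42.55460739135742, 153.7045135498047), 0.0035477036144584417)
scene 2143 [[ 0.0713 -0.0986  0.0816]
 [ 0.1087  0.0964  0.2112]]
[ 0.0891 -0.0061  0.1521] [-0.978 -0.005  0.208]
side 2111 [[ 0.0715 -0.0968  0.0808]
 [ 0.1108  0.098   0.2107]]
[0.0909 0.0066 0.1455] [-0.973 -0.001  0.229]
tcp [0.5489 0.0619 0.2709] yaw y 110.76 units [-0.165  1.043  0.092] F [-0.6 -0.4 -0.9]
```

```bash
python3 -m pendant '[{"travel":[-0.08,0.4,0],"rot":[0,0,0],"fingers":-1},{"travel":[-0.16,0.8,0],"rot":[0,0,0],"fingers":-1},{"travel":[-0.16,1,0],"rot":[0,0,0],"fingers":-1},{"travel":[-0.16,1,0],"rot":[0,0,0],"fingers":-1}]'
python3 -m pendant '[{"travel":[0,0.24,0],"rot":[0,0,0],"fingers":-1},{"travel":[0,0.24,0],"rot":[0,0,0],"fingers":-1},{"travel":[0,0.24,0.2],"rot":[0,0,0],"fingers":-1},{"travel":[0,0.24,0.4],"rot":[0,0,0],"fingers":-1},{"travel":[0,0.24,0.5],"rot":[0,0,0],"fingers":-1},{"travel":[0,0.24,0.5],"rot":[0,0,0],"fingers":-1}]'
python3 go.py .5144 .2075 .21
```

```text
clock: 9.9
tcp_pos: [0.5234, 0.1835, 0.2714]
orientation: [-0.002, -0.182, 0.983, 0.0]
wrist_force: [0.7, -0.2, -0.0]
finger_gap: -0.0003
grip_force: 0.0
clock: 10.5
tcp_pos: [0.5139, 0.2066, 0.2107]
orientation: [-0.002, -0.18, 0.984, -0.0]
wrist_force: [-0.0, 0.3, 0.4]
finger_gap: -0.0002
grip_force: 0.0
tcp [0.5139 0.2066 0.2107] yaw y 110.7 units [-0.006  0.006  0.006] F [-0.   0.3  0.4]
```

```bash
python3 -m pendant '[{"travel":[0,-0.15,0],"rot":[0,0,0],"fingers":-1},{"travel":[0,-0.3,0],"rot":[0,0,0],"fingers":-1},{"travel":[0,-0.4,0],"rot":[0,0,0],"fingers":-1},{"travel":[0,-0.5,0],"rot":[0,0,0],"fingers":-1},{"travel":[0,-0.6,0],"rot":[0,0,0],"fingers":-1},{"travel":[0,-0.7,0.02],"rot":[0,0,0],"fingers":-1},{"travel":[0,-0.8,0.04],"rot":[0,0,0],"fingers":-1},{"travel":[0,-0.9,0.07],"rot":[0,0,0],"fingers":-1},{"travel":[0,-1,0.1],"rot":[0,0,0],"fingers":-1},{"travel":[0,-1,0.1],"rot":[0,0,0],"fingers":-1}]'
python3 - <<'E'
from h import *
im,d=env.read_camera("side"); cv2.imwrite("pics/push.png",cv2.resize(im[120:270,180:360],(720,600)))
E
```

```text
clock: 11.5
tcp_pos: [0.5578, 0.094, 0.2001]
orientation: [-0.001, -0.179, 0.984, -0.0]
wrist_force: [0.2, -0.2, -0.0]
finger_gap: 0.0001
grip_force: 0.0
```

View pics/push.png

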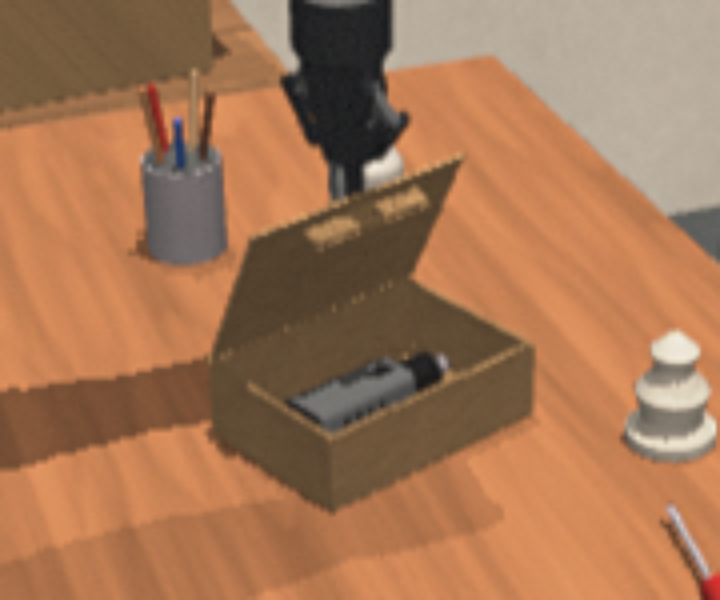

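The flap is past upright and following the finger, and the tool lies in its cradle. I continue along the arc.

```bash
python3 -m pendant '[{"travel":[0,-0.13,0.1],"rot":[0,0,0],"fingers":-1},{"travel":[0,-0.24,0.21],"rot":[0,0,0],"fingers":-1},{"travel":[0,-0.35,0.34],"rot":[0,0,0],"fingers":-1},{"travel":[0,-0.46,0.5],"rot":[0,0,0],"fingers":-1},{"travel":[0,-0.51,0.63],"rot":[0,0,0],"fingers":-1},{"travel":[0,-0.56,0.73],"rot":[0,0,0],"fingers":-1},{"travel":[0,-0.6,0.8],"rot":[0,0,0],"fingers":-1},{"travel":[0,-0.6,0.8],"rot":[0,0,0],"fingers":-1}]'
python3 go.py .5832 .0250 .089
```

```text
clock: 12.35
tcp_pos: [0.5824, 0.0276, 0.1035]
orientation: [-0.001, -0.18, 0.984, 0.0]
wrist_force: [-0.4, -0.4, 0.7]
finger_gap: 0.0003
grip_force: 0.1
tcp [0.5824 0.0276 0.1035] yaw y 110.71 units [ 0.001 -0.022  0.121] F [-0.4 -0.4  0.7]
```

```bash
python3 -m pendant '[{"travel":[0,-0.1,0.03],"rot":[0,0,0],"fingers":-1},{"travel":[0,-0.1,0.06],"rot":[0,0,0],"fingers":-1},{"travel":[0,-0.1,0.09],"rot":[0,0,0],"fingers":-1},{"travel":[0,-0.1,0.11],"rot":[0,0,0],"fingers":-1},{"travel":[0,-0.1,0.125],"rot":[0,0,0],"fingers":-1},{"travel":[0,-0.1,0.13],"rot":[0,0,0],"fingers":-1}]'
```

```text
clock: 12.95
tcp_pos: [0.5878, 0.017, 0.0895]
orientation: [0.0, -0.18, 0.984, -0.0]
wrist_force: [-0.3, -0.7, 0.8]
finger_gap: 0.0002
grip_force: 0.4
```

```bash
python3 -m pendant '[{"travel":[0,0,0.015],"rot":[0,0,0],"fingers":-1},{"travel":[0,0,0.03],"rot":[0,0,0],"fingers":-1},{"travel":[0,0,0.04],"rot":[0,0,0],"fingers":-1},{"travel":[0,0,0.04],"rot":[0,0,0],"fingers":-1},{"travel":[0,0,0.04],"rot":[0,0,0],"fingers":-1}]'
```

```text
clock: 13.45
tcp_pos: [0.588, 0.0171, 0.0886]
orientation: [0.002, -0.18, 0.984, -0.001]
wrist_force: [-7.9, -1.0, 23.6]
finger_gap: 0.0002
grip_force: 12.3
```

Firm at the stop height (tip about 70 mm). I lift off and check.

```bash
python3 -m pendant '[{"travel":[0,0,-0.2],"rot":[0,0,0],"fingers":-1},{"travel":[0,0,-0.5],"rot":[0,0,0],"fingers":-1},{"travel":[0,0,-0.8],"rot":[0,0,0],"fingers":-1},{"travel":[0,0,-1],"rot":[0,0,0],"fingers":-1},{"travel":[0,0,-1],"rot":[0,0,0],"fingers":-1}]'
python3 -m pendant '[{"travel":[0,0,-0.5],"rot":[0,0,0],"fingers":-1},{"travel":[0,0,-0.5],"rot":[0,0,0],"fingers":-1},{"travel":[0,0,-0.5],"rot":[0,0,0],"fingers":-1},{"travel":[0,0,-0.5],"rot":[0,0,0],"fingers":-1},{"travel":[0,0,-0.5],"rot":[0,0,0],"fingers":-1}]'
python3 - <<'E'
from h import *
a=np.radians(20.7); C=np.array([.5674,.0672]); ex=np.array([-np.sin(a),np.cos(a)]); ey=-np.array([np.cos(a),np.sin(a)])
for c in ("scene","side","wrist"):
    s=env.get_state(); im,d=env.read_camera(c); P=cloud(c,d,s)[d>0]; q=np.c_[(P[:,:2]-C)@ex,(P[:,:2]-C)@ey,P[:,2]]
    F=q[(abs(q[:,0])<.07)&(abs(q[:,1])<.095)&(q[:,2]>.04)&(q[:,2]<.13)]
    r=np.linalg.lstsq(np.c_[F[:,:2],np.ones(len(F))],F[:,2],rcond=None)[0]
    print(c,len(F),r.round(4),np.percentile(F[:,2],[1,50,99]).round(4))
    for t in ["brush_tin","glue","finial","screwdriver"]:
        if c!="scene":break
        for o in env.outline_of(c,t)[:1]: print(t,np.round(o["xy"]))
    if c=="side": cv2.imwrite("pics/end.png",cv2.resize(im[120:320,160:400],(720,600)))
E
```

```text
clock: 13.95
tcp_pos: [0.5895, 0.0171, 0.2088]
orientation: [0.003, -0.18, 0.984, -0.001]
wrist_force: [0.2, 0.1, 0.3]
finger_gap: 0.0001
grip_force: 0.0
clock: 14.45
tcp_pos: [0.5866, 0.0172, 0.2627]
orientation: [-0.001, -0.18, 0.984, 0.0]
wrist_force: [-0.7, -0.6, 0.3]
finger_gap: -0.0003
grip_force: 0.0
scene 3132 [-0.0147  0.001   0.0695] [0.0634 0.0695 0.0755]
brush_tin [446. 193.]
glue [431. 248.]
finial [278. 284.]
screwdriver [186. 260.]
side 1342 [-0.0116  0.0012  0.0705] [0.0658 0.0706 0.0748]
wrist 33061 [-0.0131  0.0001  0.0707] [0.0685 0.0707 0.0727]
```

View pics/end.png

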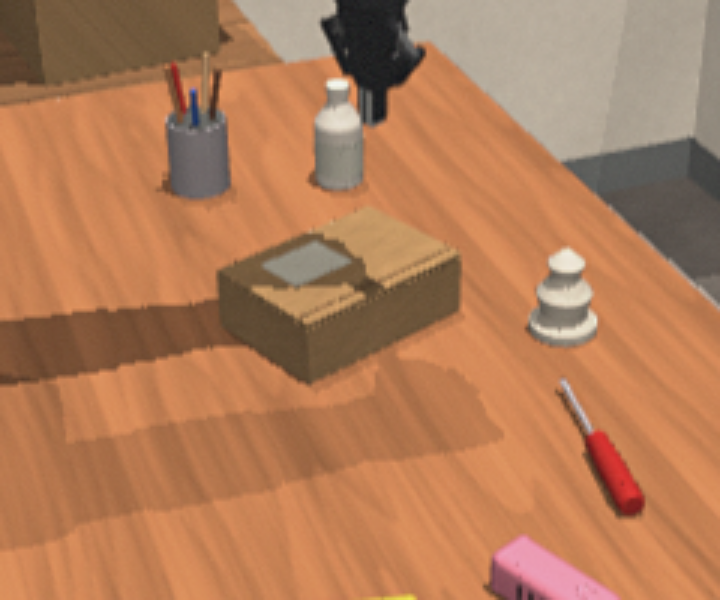

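The picture shows the flap level and shut with the hand clear. The fitted tilt is about 0.013 rad and the bystanders are in place. Handing in.

```bash
python3 -c "
from workcell import env; print(env.hand_in())"
```

```text
the job is handed in; nothing more can be done
None
```

The grey rotary tool lies in the carton's cradle, and the lid stayed shut by itself with the hand clear (about 0.013 rad measured). The bystanders are where they stood, and I handed the job in after about 15 s; no verdict came back.

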